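# Sort specimen containers into their bay trays

### The arm

A 7-joint arm with a two-finger parallel gripper is mounted at the origin on the work surface. World frame = base frame: x ahead of the robot, y to its left, z up, the work surface at z = 0. Lengths are in m, angles in rad, forces in N, time in s.
With the tool pointing down it reaches from about 0.4 to 0.85 m from the base axis. Payload 10.4 kg.
Tool frame: the origin (TCP) lies at the very end of the fingers, on their centre line; the grasp point (between the pads) lies 19 mm behind it; z points along the fingers, y is the line along which they close (so a half turn about z gives the same grasp; the last joint's range is limited). The gripper opens to 85 mm and grips with 20 to 120 N. Pads are 22 mm wide; open, the fingers measure 114 mm over their backs; the gripper's body (76 mm by 85 mm) begins 54 mm behind the grasp point. The pads swing forward as they close: fully open they stand 13 mm farther back than shut.
Start: joints at [1.155, 0.332, -0.065, 1.46, 0.022, 1.35, -0.088], TCP at [0.239, -0.577, 0.231] pointing down, gripper open.
Joint ranges: [-2.6, 2.6], [-0.5, 2.12], [-1.47, 1.34], [0.16, 2.42], [-1.27, 4.41], [0.06, 2.06], [-2.6, 2.6]. Speed limits (rad/s): [2.22, 2.22, 2.79, 2.79, 3.14, 3.14, 3.14].

### API

Orientations are given as a unit quaternion [x, y, z, w].
In Python, from workcell import * gives the robot as it stands.
- The arm moves only by the tool step_arm, never from a script. Its argument "commands" is one flat list of numbers, 7 for each row, row after row: the finger opening in mm, from 0 to 85.4, then the shift along the world's x, y, z as a fraction of full scale, then the turn, a rotation vector about the world's x, y, z as a fraction of full scale. A call has exactly 10 rows; each row is the pose to reach, as a shift and turn from the pose commanded when the call began, turning the shorter way round; what a row does not reach only later rows make up. Full scale, the value 1, is 0.6 m for a shift and pi rad for a turn. A row lasts 1/8 s, in which the tool goes at most 62.5 mm and 10.7 degrees, less where a joint would pass 70% of its speed; a pose out of reach is approached as far as the arm can. A call with a number of a shift or a turn outside -1 to 1 is refused whole. A call with a gripper value outside its range is refused whole. The fingers move at their own pace and stop on an object; "squeeze" is the grip in N (left out, the last holds). Time passes only in rows, so rows that repeat a pose let the fingers close, or fill a call up. It gives the time, the measured TCP pose, the force, the opening and the grip force at its end, in the units of the state.
- get_obs(): the state, without advancing time (a new reading comes with each control period).
- camera(name): name is "scene" or "top"; returns the picture (400x640x3 uint8, red, green, blue); there is no depth.
- camera_params(name): a dict with "mtx" (3x3 intrinsics, pixels), "extrinsics" (4x4, takes a point from world to camera coordinates). Camera axes: x right, y down, z forward; pixel columns grow to the right and rows downward; lengths in m; the calibration is good to about 2 mm. A picture is of the moment at which its call begins. camera_params takes no time and is no camera call.
- hand_in(): hands the job in; it is judged then, once.
The state is a dict: "clock": time; "joint_pos": joint angles; "joint_velocities": joint speeds; "tau": joint torques, N m; "position": TCP position; "ee_rot": TCP orientation; "ft_force": force on the tool from outside, world axes, zero at the start; "torque": the same for the moment, N m; "grip_width": opening from 0.0 (shut) to 1.0 (fully open); "grasp_force": force on a finger pad.
Only numpy, scipy, OpenCV 4.12 (cv2) and the standard library are available. Lean on these libraries where they do the work, as an engineer would, in place of code of your own. Each camera call takes 0.05 s, during which the arm holds its last target. There are 200 camera calls.

### The job

Sort the five loose specimen containers on the bench - two slim vials, two wide jars and one square pot - into the three low black trays: each goes into the tray that has a dummy of its own kind fixed in it, upright on the floor of an empty bay, one to a bay. Set them down rather than drop them, and leave the glass beaker standing where it is.

Things in the scene. Friction and masses are not known exactly. Their poses are not given: they have to be found in the camera images.
- vial_a_mid (a point): slim round clear glass vial with a paper label and a white screw cap; 70 mm tall, glass 25 mm across, cap 28 mm across and 18 mm high, about 45 g. One of two identical ones, interchangeable. The point is its centre, half-way up, on its upright axis (z up); it stands upright on the bench at the start. Take it by its upper half, so that the fingers stay clear of the tray walls.
- jar_a_mid (a point): squat wide round glass jar with a paper label and a white screw cap; 52 mm tall, glass 45 mm across, cap 48 mm across and 16 mm high, about 110 g. One of two identical ones, interchangeable. The point is its centre, half-way up, on its upright axis (z up); it stands upright on the bench at the start. Take it by its upper half, so that the fingers stay clear of the tray walls.
- pot_a_mid (a point): square clear plastic pot with a paper label and a square white lid; 60 mm tall, body 38 mm square, lid 40 mm square and 16 mm high, about 80 g. Its x and y axes are square to its side faces. The only loose one. The point is its centre, half-way up, on its upright axis (z up); it stands upright on the bench at the start. Take it by its upper half, so that the fingers stay clear of the tray walls.
- vial_b_mid (a point): slim round clear glass vial with a paper label and a white screw cap; 70 mm tall, glass 25 mm across, cap 28 mm across and 18 mm high, about 45 g. One of two identical ones, interchangeable. The point is its centre, half-way up, on its upright axis (z up); it stands upright on the bench at the start. Take it by its upper half, so that the fingers stay clear of the tray walls.
- jar_b_mid (a point): squat wide round glass jar with a paper label and a white screw cap; 52 mm tall, glass 45 mm across, cap 48 mm across and 16 mm high, about 110 g. One of two identical ones, interchangeable. The point is its centre, half-way up, on its upright axis (z up); it stands upright on the bench at the start. Take it by its upper half, so that the fingers stay clear of the tray walls.
- vial_tray: The tray for slim vials: fixed, black, 60 (x) by 172 mm (y), open-topped, three square bays in a row along y, 52 mm wide inside, centres at x = 0, y = -56, 0, +56 mm. Floor top 4 mm and rims 14 mm above the bench; walls 4 mm thick. A dummy vial, same size as the loose ones, is fixed in the +y end bay; the middle and -y bays are empty. Origin under the tray centre at bench height; z up.
- jar_tray: The tray for wide jars: fixed, black, 78 (x) by 226 mm (y), open-topped, three square bays in a row along y, 70 mm wide inside, centres at x = 0, y = -74, 0, +74 mm. Floor top 4 mm and rims 14 mm above the bench; walls 4 mm thick. A dummy jar, same size as the loose ones, is fixed in the -y end bay; the middle and +y bays are empty. Origin under the tray centre at bench height; z up.
- pot_tray: The tray for square pots: fixed, black, 70 (x) by 202 mm (y), open-topped, three square bays in a row along y, 62 mm wide inside, centres at x = 0, y = -66, 0, +66 mm. Floor top 4 mm and rims 14 mm above the bench; walls 4 mm thick. A dummy pot, same size as the loose ones, is fixed in the middle bay; the two end bays are empty. Origin under the tray centre at bench height; z up.
- beaker: Open amber glass beaker, 68 mm across, 78 mm tall, standing loose among the containers; not to be moved. Origin at the centre of its underside; z up.
Things that resemble listed ones, but are neither listed nor needed, are in the scene too. Leave any pink, turquoise or yellow look-alike of the part that bears jar_b_mid alone.

How it is judged:
At the end, for the whole second after the job is handed in: Both vials, both jars and the pot stand upright (within 0.12 rad) and at rest on the floor (within 5 mm in height) of empty bays of the tray of their own kind, one to a bay; the beaker is upright (within 0.2 rad) and within 30 mm of where it stood ((((x of vial_a_mid in the frame of vial_tray between -0.0165 and 0.0165 m and y of vial_a_mid in the frame of vial_tray between -0.0725 and -0.0395 m) and (x of vial_b_mid in the frame of vial_tray between -0.0165 and 0.0165 m and y of vial_b_mid in the frame of vial_tray between -0.0165 and 0.0165 m)) or ((x of vial_a_mid in the frame of vial_tray between -0.0165 and 0.0165 m and y of vial_a_mid in the frame of vial_tray between -0.0165 and 0.0165 m) and (x of vial_b_mid in the frame of vial_tray between -0.0165 and 0.0165 m and y of vial_b_mid in the frame of vial_tray between -0.0725 and -0.0395 m))) and (((x of jar_a_mid in the frame of jar_tray between -0.0155 and 0.0155 m and y of jar_a_mid in the frame of jar_tray between -0.0155 and 0.0155 m) and (x of jar_b_mid in the frame of jar_tray between -0.0155 and 0.0155 m and y of jar_b_mid in the frame of jar_tray between 0.0585 and 0.0895 m)) or ((x of jar_a_mid in the frame of jar_tray between -0.0155 and 0.0155 m and y of jar_a_mid in the frame of jar_tray between 0.0585 and 0.0895 m) and (x of jar_b_mid in the frame of jar_tray between -0.0155 and 0.0155 m and y of jar_b_mid in the frame of jar_tray between -0.0155 and 0.0155 m))) and ((x of pot_a_mid in the frame of pot_tray between -0.015 and 0.015 m and y of pot_a_mid in the frame of pot_tray between -0.081 and -0.051 m) or (x of pot_a_mid in the frame of pot_tray between -0.015 and 0.015 m and y of pot_a_mid in the frame of pot_tray between 0.051 and 0.081 m)) and z of vial_a_mid in the frame of vial_tray between 0.034 and 0.044 m and angle between each of vial_a_mid, jar_a_mid, pot_a_mid, vial_b_mid, jar_b_mid's own z axis and vertical below 0.12 rad and linear speed of each of vial_a, jar_a, pot_a, vial_b, jar_b below 0.02 m/s and z of jar_a_mid in the frame of jar_tray between 0.025 and 0.035 m and z of pot_a_mid in the frame of pot_tray between 0.029 and 0.039 m and z of vial_b_mid in the frame of vial_tray between 0.034 and 0.044 m and z of jar_b_mid in the frame of jar_tray between 0.025 and 0.035 m and distance of beaker from where it was at the start of the episode below 0.03 m and angle between beaker's own z axis and vertical below 0.2 rad); the robot touches nothing.
It fails at once if the beaker is tipped or shoved more than 30 mm from where it stands (distance of beaker from where it was at the start of the episode above 0.03 m or angle between beaker's own z axis and vertical above 0.2 rad).
It fails at once if a container is dropped: it leaves the fingers with its base more than 30 mm above the bench ((height (world z) of vial_a_mid above 0.065 m and contact force between vial_a and the fingers below 0.02 N) or (height (world z) of jar_a_mid above 0.056 m and contact force between jar_a and the fingers below 0.02 N) or (height (world z) of pot_a_mid above 0.06 m and contact force between pot_a and the fingers below 0.02 N) or (height (world z) of vial_b_mid above 0.065 m and contact force between vial_b and the fingers below 0.02 N) or (height (world z) of jar_b_mid above 0.056 m and contact force between jar_b and the fingers below 0.02 N)).
It also fails if it takes over 120 s, if anything falls off the work surface, if the arm or the gripper's body presses on something with over 40 N, if the wrist force passes 120 N, or if a joint passes its speed limit or range.

## Working session

There is one attempt and no reset: what is moved stays moved. The work goes in short steps, Python scripts to look and compute and a tool call to move; the robot and the scene stay as the last step left them, time stands still between calls to the robot, and variables do not carry over. Pictures are saved under pics/ and viewed, at most 14 in all, crops included, and the job is handed in when it is done.

Besides the shell and the picture viewer there is one more tool, called after "Emit:" by a JSON object that holds its "method" and its "body". step_arm: Moves the arm, as the interface text tells. Its arguments: {"type":"object","properties":{"commands":{"type":"array","items":{"type":"number"}},"squeeze":{"type":"number"}},"required":["commands"]}

```bash
mkdir -p pics; ls
python3 - <<'E'
from workcell import *
import cv2
for n in("scene","top"):
    cv2.imwrite(f"pics/{n}0.png",camera(n)[:,:,::-1]); p=camera_params(n); print(n,p["mtx"],p["extrinsics"])
o=get_obs();print(o["clock"],o["position"],o["ee_rot"],o["grip_width"])
E
```

```text
pics
scene [[453.29169469   0.         318.40302256]
 [  0.         453.29169469 201.48524715]
 [  0.           0.           1.        ]] [[ 0.41733188  0.90871746  0.00816526 -0.13015981]
 [ 0.661166   -0.29745418 -0.68875288 -0.2670148 ]
 [-0.62345298  0.29283713 -0.7249502   1.39800999]
 [ 0.          0.          0.          1.        ]]
top [[438.7488837    0.         313.93239096]
 [  0.         438.7488837  193.68539377]
 [  0.           0.           1.        ]] [[-0.00201086 -0.99999528  0.00232118 -0.04075738]
 [-0.97639725  0.00146208 -0.21597748  0.4369239 ]
 [ 0.21597307 -0.00270069 -0.97639559  0.99055166]
 [ 0.          0.          0.          1.        ]]
0.1 [ 0.23910038 -0.5771079   0.23059249] [ 9.80773418e-01  1.95148886e-01 -1.50828147e-04 -6.25399992e-04] 0.9954970057361987
```

View pics/top0.png

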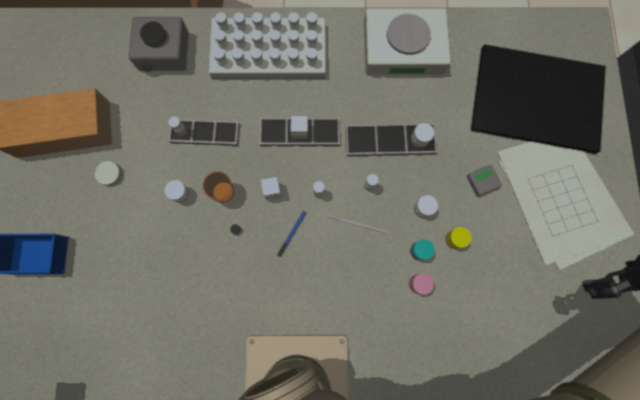

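View pics/scene0.png

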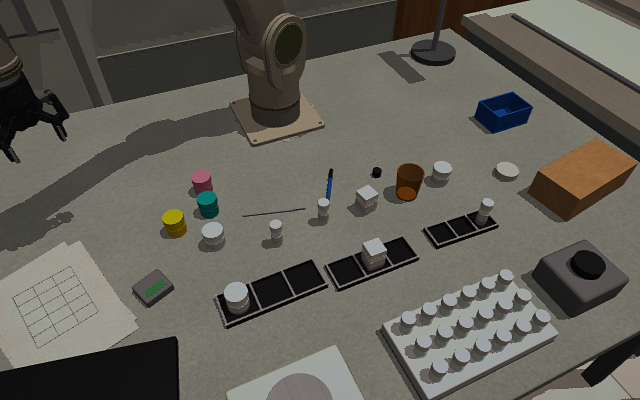

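The top view shows these things:
- **Vials:** (319,188) and (372,181).
- **White-capped jars:** (175,190) and (428,206).
- **Pot:** (271,187).
- **Beaker:** (218,187).
- **Trays:** vial at (204,132), pot (300,131), jar (391,139).
- **Not to touch:** the turquoise (423,250), yellow (460,237) and pink (423,284) jars, and a flat pale dish at (107,173).

The two white-capped ones fit the jar description. I'll measure and confirm them in a crop.

```bash
cat > h.py <<'E'
import numpy as np, cv2
from scipy.optimize import least_squares
from workcell import *
P={n:camera_params(n) for n in("scene","top")}
def proj(n,X):
    X=np.atleast_2d(X);p=P[n];c=X@p["extrinsics"][:3,:3].T+p["extrinsics"][:3,3];q=c@p["mtx"].T;return q[:,:2]/q[:,2:]
def back(n,uv,z):
    p=P[n];E=p["extrinsics"];R=E[:3,:3];C=-R.T@E[:3,3];d=R.T@np.linalg.solve(p["mtx"],[*uv,1]);return C+d*(z-C[2])/d[2]
def blob(img,seed,lo=150):
    m=((img.min(2)>lo)).astype(np.uint8);n,l,s,c=cv2.connectedComponentsWithStats(m,connectivity=4)
    ys,xs=np.nonzero(l);i=np.argmin((xs-seed[0])**2+(ys-seed[1])**2);k=l[ys[i],xs[i]]
    return c[k],s[k],(l==k).astype(np.uint8)
t=np.linspace(0,2*np.pi,40)
def cap(x,y,r,z0,z1,sq=None):
    if sq is None: a=np.c_[np.cos(t),np.sin(t)]*r
    else:
        c,s=np.cos(sq),np.sin(sq);a=np.array([[1,1],[1,-1],[-1,-1],[-1,1]])*r@np.array([[c,s],[-s,c]])
    return np.vstack([np.c_[a+[x,y],np.full(len(a),z)] for z in(z0,z1)])
def cen(n,*a):
    h=cv2.convexHull(proj(n,cap(*a)).astype(np.float32));M=cv2.moments(h);return np.array([M["m10"],M["m01"]])/M["m00"],M["m00"]
K=dict(vial=(.014,.052,.070),jar=(.024,.036,.052),pot=(.020,.044,.060))
def loc(n,c,kind,dz=0,sq=None):
    r,a,b=K[kind];x0=back(n,c,b+dz)[:2]
    return least_squares(lambda q:cen(n,*q,r,a+dz,b+dz,sq)[0]-c,x0).x
E
python3 - <<'E'
from h import *
T,S=cv2.imread("pics/top0.png"),cv2.imread("pics/scene0.png")
for nm,k,a,b in[("vialL","vial",(319,186),(323,203)),("vialR","vial",(372,179),(276,225)),("jarL","jar",(175,190),(442,167)),("jarR","jar",(428,206),(213,229)),("pot","pot",(271,187),(367,192)),
 ("dish","jar",(107,173),(507,170))]:
    for n,im,s in(("top",T,a),("scene",S,b)):
        c,st,m=blob(im,s,135 if n=="top" else 150);sq=0.1 if k=="pot" else None
        q=loc(n,c,k,0,sq);print(nm,n,c.round(1),st[2:],"exp area",round(cen(n,*q,*K[k],sq)[1]),"xy",q.round(4))
        if nm=="pot":
            pts=cv2.boxPoints(cv2.minAreaRect(np.argwhere(m)[:,::-1].astype(np.float32)));w=np.array([back(n,p,.06)for p in pts]);print((w[1]-w[0]).round(3),(w[2]-w[1]).round(3))
# trays: dark blobs
for nm,s in(("vial",(204,132)),("pot",(300,131)),("jar",(391,139))):
    x,y=s;h=60;sub=T[y-24:y+24,x-h:x+h]
    m=np.zeros(T.shape[:2],np.uint8);m[y-24:y+24,x-h:x+h]=(sub.max(2)<60)
    m=cv2.morphologyEx(m,cv2.MORPH_CLOSE,np.ones((3,3)));nn,l,stt,cc=cv2.connectedComponentsWithStats(m)
    k=[i for i in range(1,nn) if stt[i,4]>60]
    print(nm,[(cc[i].round(1),stt[i].tolist(),back("top",cc[i],.004).round(4)) for i in k])
cv2.imwrite("pics/c1.png",cv2.resize(T[105:225,150:310],None,fx=5,fy=5,interpolation=cv2.INTER_CUBIC))
cv2.imwrite("pics/c2.png",cv2.resize(T[105:225,295:455],None,fx=5,fy=5,interpolation=cv2.INTER_CUBIC))
E
```

```text
vialL top [318.5 186. ] [ 12  11 109] exp area 130 xy [ 0.4523 -0.0521]
vialL scene [323.2 201.6] [12  8 71] exp area 144 xy [ 0.4456 -0.0495]
vialR top [372.4 178.8] [ 12  11 108] exp area 133 xy [ 0.4694 -0.179 ]
vialR scene [275.2 223.6] [12  9 79] exp area 160 xy [ 0.4629 -0.1763]
jarL top [173.7 189.1] [ 20  19 312] exp area 363 xy [0.4493 0.2918]
jarL scene [442.5 166.6] [ 18  12 164] exp area 270 xy [0.4442 0.2928]
jarR top [427.5 204.4] [ 20  20 313] exp area 361 xy [ 0.4114 -0.3098]
jarR scene [211.9 229.4] [ 21  16 257] exp area 375 xy [ 0.406 -0.308]
pot top [269.4 185.5] [ 18  18 266] exp area 314 xy [0.4558 0.0635]
[ 0.007 -0.038  0.   ] [-0.038 -0.007  0.   ]
pot scene [366.9 191.8] [ 21  15 172] exp area 303 xy [0.4518 0.0646]
[-0.019  0.035  0.   ] [0.046 0.006 0.   ]
dish top [106.  172.2] [ 23  23 414] exp area 375 xy [0.4911 0.457 ]
dish scene [511. 168.] [1 1 1] exp area 279 xy [0.5216 0.4517]
vial [(array([196.2, 131.2]), [172, 122, 41, 18, 454], array([0.6099, 0.2578, 0.004 ])), (array([225.1, 131.7]), [216, 123, 19, 18, 291], array([0.6087, 0.1843, 0.004 ]))]
pot [(array([272.9, 130.6]), [262, 121, 22, 20, 424], array([0.6115, 0.0626, 0.004 ])), (array([302.7, 135.7]), [289, 121, 22, 21, 115], array([ 0.5975, -0.0133,  0.004 ])), (array([325.5, 130.5]), [315, 121, 22, 20, 440], array([ 0.6115, -0.0715,  0.004 ])), (array([354.2, 138.6]), [349, 127, 11, 25, 255], array([ 0.5897, -0.1442,  0.004 ]))]
jar [(array([333.5, 130.5]), [331, 121, 6, 20, 120], array([ 0.6115, -0.0919,  0.004 ])), (array([361.4, 138.7]), [349, 127, 26, 25, 599], array([ 0.5895, -0.1624,  0.004 ])), (array([390.7, 138.4]), [378, 126, 27, 25, 607], array([ 0.5901, -0.2371,  0.004 ])), (array([417.6, 141.2]), [407, 126, 27, 24, 216], array([ 0.5825, -0.3049,  0.004 ]))]
```

View pics/c1.png

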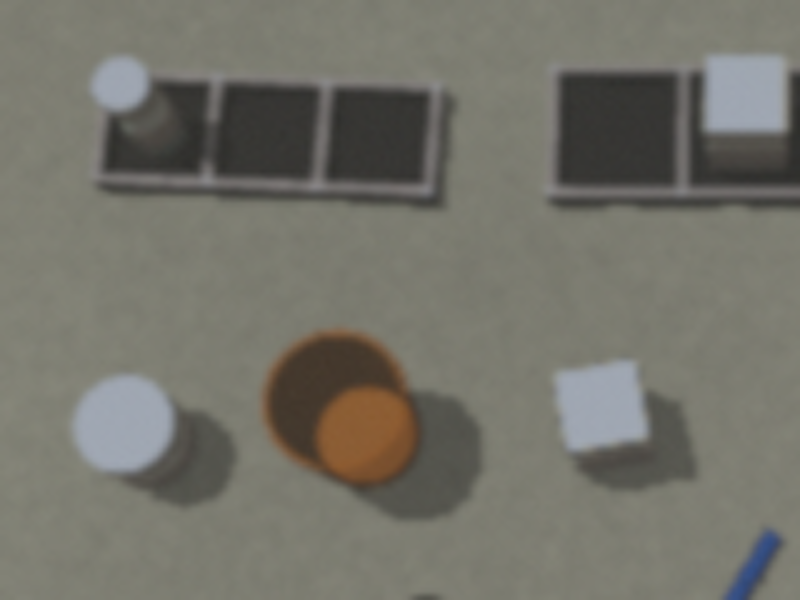

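View pics/c2.png

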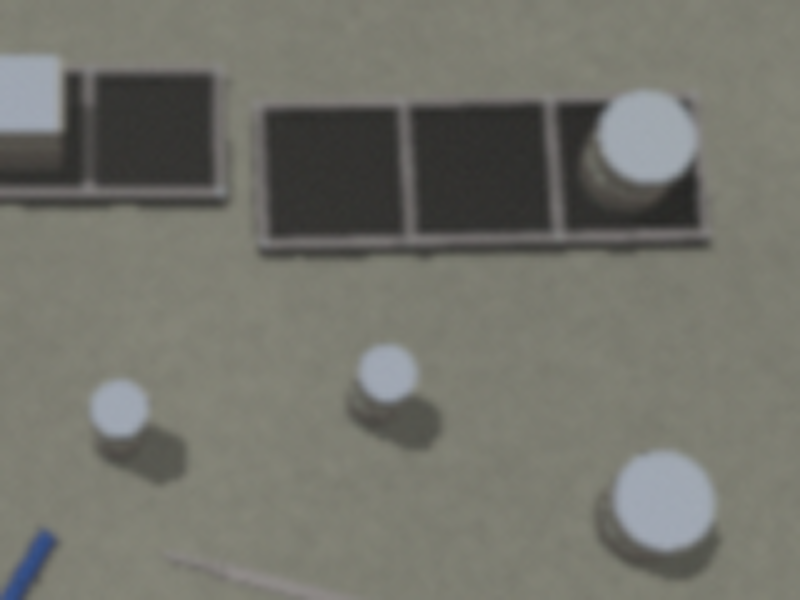

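Both crops agree with the descriptions. The two white-capped jars stand at crop (125,425) and (665,500), the vials are small round caps, and the pot is square and turned by about +8°. The dummies and empty bays are where the task says. Next I'll refine the positions using the lit cap tops only.

Run:
```python
from h import *
T,S=cv2.imread("pics/top0.png"),cv2.imread("pics/scene0.png")
for nm,k,a,b in[("vialL","vial",(319,186),(323,203)),("vialR","vial",(372,179),(276,225)),("jarL","jar",(175,190),(442,167)),("jarR","jar",(428,206),(213,229)),("pot","pot",(271,187),(367,192))]:
    z=K[k][2];q=[back(n,blob(im,s,135 if n=="top" else 150)[0],z)[:2].round(4) for n,im,s in(("top",T,a),("scene",S,b))]
    print(nm,*q)
B=dict(vial_my=(1,[(327,88),(432,92),(426,188),(322,184)]),vial_mid=(1,[(221,84),(323,87),(317,184),(212,181)]),pot_py=(1,[(560,73),(679,73),(678,188),(557,186)]),
jar_py=(2,[(268,108),(402,106),(407,232),(267,235)]),jar_mid=(2,[(412,106),(548,102),(553,231),(414,233)]))
for k,(c,p) in B.items():
    w=np.array([back("top",np.array(u)/5+([150,105] if c==1 else [295,105])-0.4,.014) for u in p])[:,:2]
    print(k,w.mean(0).round(4),"sides",np.linalg.norm(w-np.roll(w,-1,0),axis=1).round(3))
w=[back("top",np.array(u)/5+[150,105]-.4,.078) for u in[(265,398),(408,398),(337,330)]];print("beaker",np.round(w,3))
```

```text
vialL [ 0.4503 -0.052 ] [ 0.4532 -0.0532]
vialR [ 0.4672 -0.1778] [ 0.4704 -0.1786]
jarL [0.4475 0.2894] [0.4512 0.286 ]
jarR [ 0.4099 -0.3079] [ 0.4133 -0.3088]
pot [0.4539 0.0629] [0.4585 0.0601]
vial_my [0.6036 0.1825] sides [0.053 0.051 0.052 0.051]
vial_mid [0.6058 0.2373] sides [0.052 0.052 0.053 0.052]
pot_py [0.6078 0.0607] sides [0.06  0.061 0.061 0.06 ]
jar_py [ 0.5862 -0.1623] sides [0.068 0.067 0.07  0.067]
jar_mid [ 0.5873 -0.2358] sides [0.069 0.068 0.07  0.067]
beaker [[0.453 0.215 0.078]
 [0.453 0.149 0.078]
 [0.485 0.184 0.078]]
```

Both cameras agree to about 4 mm and the bay sizes match. I'll start with jar R, closing along world x so the open fingers clear the dummies and the beaker.

Emit:
{"method": "step_arm", "body": {"commands": [70, 0.2875, 0.448, -0.1, 0, 0, 0.375, 70, 0.2875, 0.448, -0.1, 0, 0, 0.375, 70, 0.2875, 0.448, -0.1, 0, 0, 0.375, 70, 0.2875, 0.448, -0.1, 0, 0, 0.375, 70, 0.2875, 0.448, -0.1, 0, 0, 0.375, 70, 0.2875, 0.448, -0.1, 0, 0, 0.375, 70, 0.2875, 0.448, -0.1, 0, 0, 0.375, 70, 0.2875, 0.448, -0.135, 0, 0, 0.375, 70, 0.2875, 0.448, -0.135, 0, 0, 0.375, 70, 0.2875, 0.448, -0.135, 0, 0, 0.375], "squeeze": 30}}

```text
clock: 1.35
position: [0.4118, -0.3087, 0.1508]
ee_rot: [0.707, 0.707, 0.0, 0.0]
ft_force: [-0.2, 0.3, -0.3]
grip_width: 0.817
grasp_force: 0.0
```

Emit:
{"method": "step_arm", "body": {"commands": [70, 0, 0.001, -0.1, 0, 0, 0, 70, 0, 0.001, -0.16, 0, 0, 0, 70, 0, 0.001, -0.21, 0, 0, 0, 70, 0, 0.001, -0.21, 0, 0, 0, 70, 0, 0.001, -0.21, 0, 0, 0, 30, 0, 0.001, -0.21, 0, 0, 0, 30, 0, 0.001, -0.21, 0, 0, 0, 30, 0, 0.001, -0.21, 0, 0, 0, 30, 0, 0.001, -0.21, 0, 0, 0, 30, 0, 0.001, -0.21, 0, 0, 0], "squeeze": 30}}

```text
clock: 2.6
position: [0.4126, -0.3087, 0.026]
ee_rot: [0.707, 0.707, 0.0, 0.001]
ft_force: [-1.1, 1.0, 7.5]
grip_width: 0.551
grasp_force: 29.8
```

Emit:
{"method": "step_arm", "body": {"commands": [30, 0, 0, 0.1, 0, 0, 0, 30, 0, 0, 0.17, 0, 0, 0, 30, 0.1, 0.04, 0.18, 0, 0, 0, 30, 0.18, 0.08, 0.18, 0, 0, 0, 30, 0.26, 0.11, 0.18, 0, 0, 0, 30, 0.292, 0.121, 0.18, 0, 0, 0, 30, 0.292, 0.121, 0.13, 0, 0, 0, 30, 0.292, 0.121, 0.08, 0, 0, 0, 30, 0.292, 0.121, 0.05, 0, 0, 0, 30, 0.292, 0.121, 0.05, 0, 0, 0]}}

```text
clock: 3.85
position: [0.5863, -0.2353, 0.0536]
ee_rot: [0.707, 0.707, -0.0, -0.001]
ft_force: [0.3, 0.1, -0.6]
grip_width: 0.547
grasp_force: 31.9
```

Emit:
{"method": "step_arm", "body": {"commands": [30, 0, 0, -0.02, 0, 0, 0, 30, 0, 0, -0.03, 0, 0, 0, 30, 0, 0, -0.036, 0, 0, 0, 30, 0, 0, -0.039, 0, 0, 0, 30, 0, 0, -0.039, 0, 0, 0, 30, 0, 0, -0.039, 0, 0, 0, 30, 0, 0, -0.039, 0, 0, 0, 30, 0, 0, -0.039, 0, 0, 0, 30, 0, 0, -0.039, 0, 0, 0, 30, 0, 0, -0.039, 0, 0, 0]}}

```text
clock: 5.1
position: [0.587, -0.2354, 0.031]
ee_rot: [0.707, 0.707, 0.0, 0.0]
ft_force: [-0.2, 0.1, -0.8]
grip_width: 0.551
grasp_force: 31.9
```

Run:
```python
from h import *
S=camera("scene")[:,:,::-1];cv2.imwrite("pics/s1.png",cv2.resize(S[200:340,170:370],None,fx=4,fy=4,interpolation=cv2.INTER_CUBIC))
```

```text
(no output)
```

View pics/s1.png

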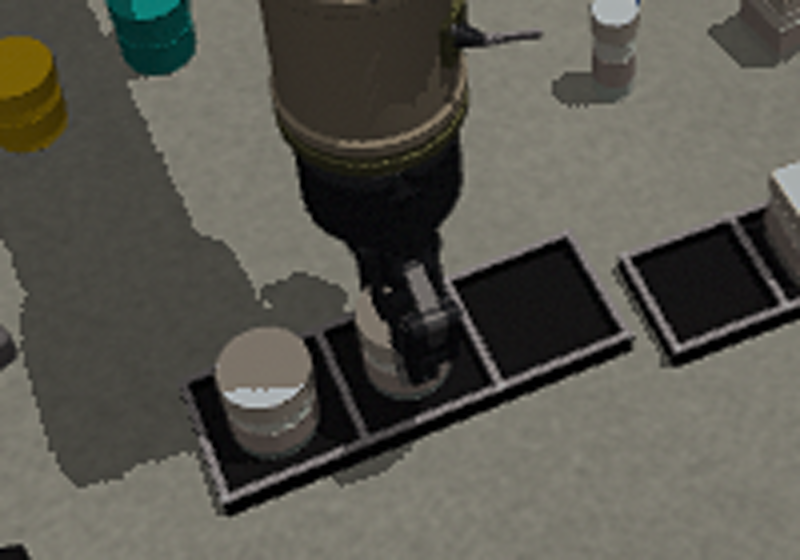

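The picture shows the jar in the middle bay at crop (405,350), clear of the walls and just above the floor. I'll ease it down and release.

Emit:
{"method": "step_arm", "body": {"commands": [30, 0, 0, -0.002, 0, 0, 0, 30, 0, 0, -0.003, 0, 0, 0, 30, 0, 0, -0.003, 0, 0, 0, 70, 0, 0, -0.003, 0, 0, 0, 70, 0, 0, -0.003, 0, 0, 0, 70, 0, 0, -0.003, 0, 0, 0, 70, 0, 0, 0.02, 0, 0, 0, 70, 0, 0, 0.1, 0, 0, 0, 70, 0, 0, 0.2, 0, 0, 0, 70, 0, 0, 0.2, 0, 0, 0]}}

```text
clock: 6.4
position: [0.59, -0.2361, 0.1576]
ee_rot: [0.707, 0.707, 0.002, 0.005]
ft_force: [0.7, 0.6, -0.0]
grip_width: 0.82
grasp_force: 0.0
```

Emit:
{"method": "step_arm", "body": {"commands": [55, -0.1, 0.05, 0, 0, 0, 0, 55, -0.18, 0.09, 0, 0, 0, 0, 55, -0.196, 0.096, 0, 0, 0, 0, 55, -0.196, 0.096, 0, 0, 0, 0, 55, -0.196, 0.096, -0.08, 0, 0, 0, 55, -0.196, 0.096, -0.15, 0, 0, 0, 55, -0.196, 0.096, -0.19, 0, 0, 0, 55, -0.196, 0.096, -0.19, 0, 0, 0, 10, -0.196, 0.096, -0.19, 0, 0, 0, 10, -0.196, 0.096, -0.19, 0, 0, 0], "squeeze": 25}}

```text
clock: 7.65
position: [0.4706, -0.1782, 0.0383]
ee_rot: [0.707, 0.707, 0.001, 0.001]
ft_force: [0.5, -0.1, 1.5]
grip_width: 0.319
grasp_force: 24.5
```

Emit:
{"method": "step_arm", "body": {"commands": [10, 0, 0, 0, 0, 0, 0, 10, 0, 0, 0, 0, 0, 0, 10, 0, 0, 0, 0, 0, 0, 10, 0, 0, 0, 0, 0, 0, 10, 0, 0, 0, 0, 0, 0, 10, 0, 0, 0.03, 0, 0, 0, 10, 0, 0, 0.1, 0, 0, 0, 10, 0, 0, 0.18, 0, 0, 0, 10, 0, 0, 0.18, 0, 0, 0, 10, 0, 0, 0.18, 0, 0, 0]}}

```text
clock: 8.9
position: [0.469, -0.1778, 0.1451]
ee_rot: [0.707, 0.707, -0.0, 0.0]
ft_force: [-0.4, 0.3, -0.4]
grip_width: 0.32
grasp_force: 24.9
```

Emit:
{"method": "step_arm", "body": {"commands": [10, 0.1, 0.05, 0, 0, 0, 0, 10, 0.2, 0.15, 0, 0, 0, 0, 10, 0.228, 0.25, 0, 0, 0, 0, 10, 0.228, 0.35, 0, 0, 0, 0, 10, 0.228, 0.45, 0, 0, 0, 0, 10, 0.228, 0.55, 0, 0, 0, 0, 10, 0.228, 0.64, 0, 0, 0, 0, 10, 0.228, 0.691, 0, 0, 0, 0, 10, 0.228, 0.691, 0, 0, 0, 0, 10, 0.228, 0.691, -0.07, 0, 0, 0]}}

```text
clock: 10.15
position: [0.6076, 0.237, 0.1042]
ee_rot: [0.707, 0.707, 0.002, 0.001]
ft_force: [0.3, -0.1, -1.6]
grip_width: 0.318
grasp_force: 25.0
```

Emit:
{"method": "step_arm", "body": {"commands": [10, 0, 0, -0.04, 0, 0, 0, 10, 0, 0, -0.07, 0, 0, 0, 10, 0, 0, -0.085, 0, 0, 0, 10, 0, 0, -0.095, 0, 0, 0, 10, 0, 0, -0.1, 0, 0, 0, 10, 0, 0, -0.102, 0, 0, 0, 10, 0, 0, -0.102, 0, 0, 0, 10, 0, 0, -0.102, 0, 0, 0, 10, 0, 0, -0.102, 0, 0, 0, 10, 0, 0, -0.102, 0, 0, 0]}}

```text
clock: 11.4
position: [0.6064, 0.237, 0.0423]
ee_rot: [0.707, 0.707, 0.0, 0.0]
ft_force: [-0.7, 0.1, 5.5]
grip_width: 0.323
grasp_force: 25.4
```

Run:
```python
from h import *
S=camera("scene")[:,:,::-1];T=camera("top")[:,:,::-1]
cv2.imwrite("pics/s2.png",np.hstack([cv2.resize(S[150:290,200:300].repeat(1,0),None,fx=4,fy=4),cv2.resize(S[150:290,400:500],None,fx=4,fy=4)]))
o=get_obs();print(o["position"],o["ft_force"])
```

```text
[0.6064332  0.2370191  0.04228449] [-0.37134046 -0.63449049  5.81163404]
```

View pics/s2.png

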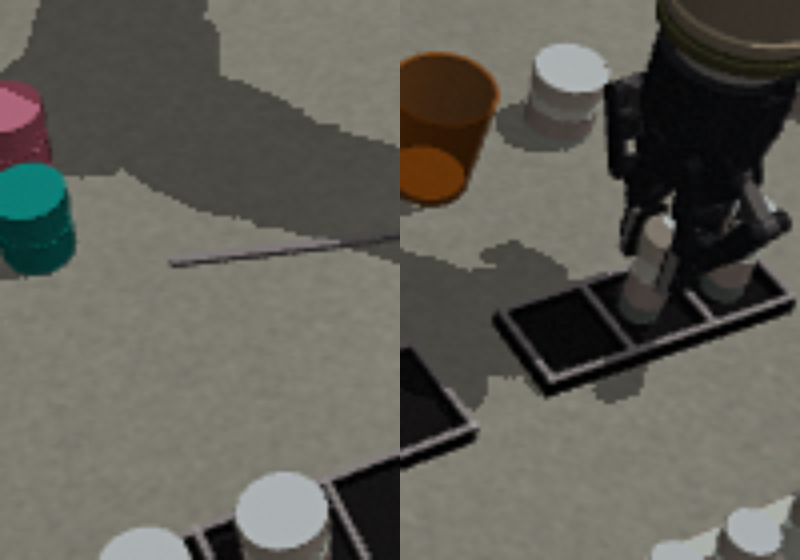

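The picture shows the vial in the middle bay at crop (650,290) and the jar standing in its own bay at (283,510). The 5.5 N upward force means the vial rests on the floor, so I'll release it and go on to vial L.

Emit:
{"method": "step_arm", "body": {"commands": [50, 0, 0, 0.001, 0, 0, 0, 50, 0, 0, 0.001, 0, 0, 0, 50, 0, 0, 0.001, 0, 0, 0, 55, 0, 0, 0.03, 0, 0, 0, 55, 0, 0, 0.11, 0, 0, 0, 55, 0, 0, 0.18, 0, 0, 0, 55, -0.03, -0.09, 0.18, 0, 0, 0, 55, -0.07, -0.18, 0.18, 0, 0, 0, 55, -0.12, -0.26, 0.18, 0, 0, 0, 55, -0.18, -0.34, 0.18, 0, 0, 0]}}

```text
clock: 12.75
position: [0.4976, 0.0313, 0.1509]
ee_rot: [0.707, 0.707, 0.001, 0.001]
ft_force: [0.5, -1.4, 0.6]
grip_width: 0.642
grasp_force: 0.0
```

Emit:
{"method": "step_arm", "body": {"commands": [55, -0.05, -0.09, 0, 0, 0, 0, 55, -0.075, -0.142, 0, 0, 0, 0, 55, -0.075, -0.142, 0, 0, 0, 0, 55, -0.075, -0.142, -0.08, 0, 0, 0, 55, -0.075, -0.142, -0.15, 0, 0, 0, 55, -0.075, -0.142, -0.188, 0, 0, 0, 55, -0.075, -0.142, -0.188, 0, 0, 0, 55, -0.075, -0.142, -0.188, 0, 0, 0, 10, -0.075, -0.142, -0.188, 0, 0, 0, 10, -0.075, -0.142, -0.188, 0, 0, 0]}}

```text
clock: 14.0
position: [0.4539, -0.0525, 0.038]
ee_rot: [0.707, 0.707, 0.0, 0.001]
ft_force: [-1.6, -0.6, 6.0]
grip_width: 0.318
grasp_force: 24.1
```

Emit:
{"method": "step_arm", "body": {"commands": [10, 0, 0, 0, 0, 0, 0, 10, 0, 0, 0, 0, 0, 0, 10, 0, 0, 0, 0, 0, 0, 10, 0, 0, 0.03, 0, 0, 0, 10, 0, 0, 0.1, 0, 0, 0, 10, 0, 0, 0.18, 0, 0, 0, 10, 0, 0, 0.18, 0, 0, 0, 10, 0, 0, 0.18, 0, 0, 0, 10, 0, 0, 0.18, 0, 0, 0, 10, 0, 0, 0.18, 0, 0, 0]}}

```text
clock: 15.25
position: [0.4526, -0.0523, 0.1441]
ee_rot: [0.707, 0.707, -0.0, -0.001]
ft_force: [0.2, 0.6, -1.0]
grip_width: 0.317
grasp_force: 24.8
```

Emit:
{"method": "step_arm", "body": {"commands": [10, 0.07, 0.06, 0, 0, 0, 0, 10, 0.14, 0.13, 0, 0, 0, 0, 10, 0.2, 0.2, 0, 0, 0, 0, 10, 0.23, 0.28, 0, 0, 0, 0, 10, 0.252, 0.36, 0, 0, 0, 0, 10, 0.252, 0.391, 0, 0, 0, 0, 10, 0.252, 0.391, 0, 0, 0, 0, 10, 0.252, 0.391, -0.05, 0, 0, 0, 10, 0.252, 0.391, -0.1, 0, 0, 0, 10, 0.252, 0.391, -0.14, 0, 0, 0]}}

```text
clock: 16.5
position: [0.6043, 0.1789, 0.0596]
ee_rot: [0.708, 0.706, -0.001, 0.0]
ft_force: [0.1, -0.4, -0.9]
grip_width: 0.322
grasp_force: 24.9
```

Emit:
{"method": "step_arm", "body": {"commands": [10, 0, 0, -0.01, 0, 0, 0, 10, 0, 0, -0.018, 0, 0, 0, 10, 0, 0, -0.025, 0, 0, 0, 10, 0, 0, -0.03, 0, 0, 0, 10, 0, 0, -0.033, 0, 0, 0, 10, 0, 0, -0.033, 0, 0, 0, 10, 0, 0, -0.033, 0, 0, 0, 10, 0, 0, -0.033, 0, 0, 0, 10, 0, 0, -0.033, 0, 0, 0, 10, 0, 0, -0.033, 0, 0, 0]}}

```text
clock: 17.75
position: [0.6047, 0.1826, 0.0421]
ee_rot: [0.707, 0.707, 0.001, 0.0]
ft_force: [-1.6, -0.0, 4.7]
grip_width: 0.319
grasp_force: 25.6
```

Emit:
{"method": "step_arm", "body": {"commands": [50, 0, 0, 0.001, 0, 0, 0, 50, 0, 0, 0.001, 0, 0, 0, 50, 0, 0, 0.001, 0, 0, 0, 65, 0, 0, 0.03, 0, 0, 0, 65, 0, 0, 0.11, 0, 0, 0, 65, 0, 0, 0.18, 0, 0, 0, 65, -0.05, -0.07, 0.18, 0, 0, 0.044, 65, -0.12, -0.13, 0.18, 0, 0, 0.044, 65, -0.2, -0.18, 0.18, 0, 0, 0.044, 65, -0.247, -0.201, 0.18, 0, 0, 0.044]}}

```text
clock: 19.0
position: [0.4545, 0.0599, 0.1499]
ee_rot: [0.657, 0.754, -0.0, 0.001]
ft_force: [-0.5, -0.3, -0.7]
grip_width: 0.759
grasp_force: 0.0
```

Run:
```python
from h import *
S=camera("scene")[:,:,::-1]
cv2.imwrite("pics/s3.png",cv2.resize(S[140:290,340:520],None,fx=4,fy=4,interpolation=cv2.INTER_CUBIC))
```

```text
(no output)
```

View pics/s3.png

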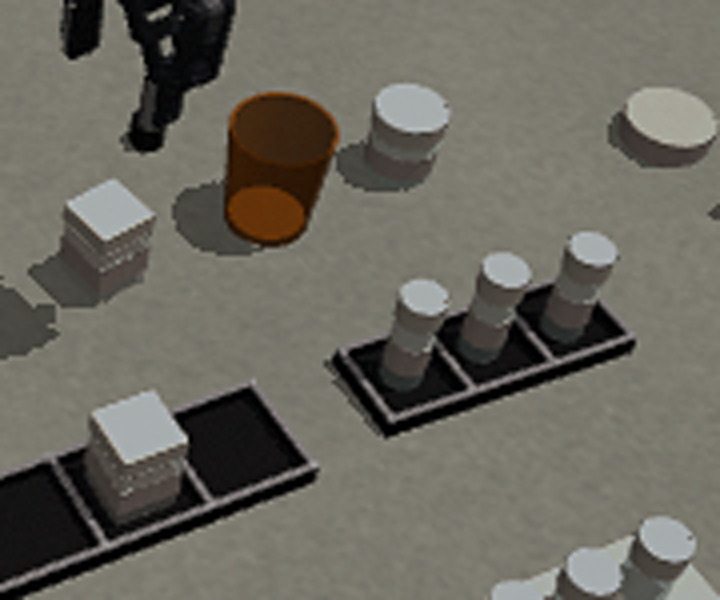

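Both vials stand upright in their bays at crop (410,330) and (490,300), next to the dummy. The pot is still in place at (110,240), with the beaker and jar L untouched.

Emit:
{"method": "step_arm", "body": {"commands": [65, 0, 0, 0, 0, 0, 0, 65, 0, 0, -0.08, 0, 0, 0, 65, 0, 0, -0.15, 0, 0, 0, 65, 0, 0, -0.2, 0, 0, 0, 65, 0, 0, -0.2, 0, 0, 0, 65, 0, 0, -0.2, 0, 0, 0, 20, 0, 0, -0.2, 0, 0, 0, 20, 0, 0, -0.2, 0, 0, 0, 20, 0, 0, -0.2, 0, 0, 0, 20, 0, 0, -0.2, 0, 0, 0], "squeeze": 28}}

```text
clock: 20.3
position: [0.4572, 0.0617, 0.0305]
ee_rot: [0.657, 0.754, 0.001, 0.001]
ft_force: [-0.9, -0.6, 7.2]
grip_width: 0.469
grasp_force: 27.2
```

Emit:
{"method": "step_arm", "body": {"commands": [20, 0, 0, 0, 0, 0, 0, 20, 0, 0, 0, 0, 0, 0, 20, 0, 0, 0.03, 0, 0, 0, 20, 0, 0, 0.1, 0, 0, 0, 20, 0, 0, 0.18, 0, 0, 0, 20, 0.08, 0, 0.18, 0, 0, -0.044, 20, 0.17, 0, 0.18, 0, 0, -0.044, 20, 0.253, 0, 0.18, 0, 0, -0.044, 20, 0.253, 0, 0.18, 0, 0, -0.044, 20, 0.253, 0, 0.18, 0, 0, -0.044]}}

```text
clock: 21.55
position: [0.6074, 0.062, 0.1379]
ee_rot: [0.707, 0.707, 0.0, -0.0]
ft_force: [-0.2, -0.1, -1.4]
grip_width: 0.469
grasp_force: 28.5
```

Emit:
{"method": "step_arm", "body": {"commands": [20, 0, -0.001, -0.06, 0, 0, 0, 20, 0, -0.001, -0.11, 0, 0, 0, 20, 0, -0.001, -0.14, 0, 0, 0, 20, 0, -0.001, -0.155, 0, 0, 0, 20, 0, -0.001, -0.165, 0, 0, 0, 20, 0, -0.001, -0.17, 0, 0, 0, 20, 0, -0.001, -0.174, 0, 0, 0, 20, 0, -0.001, -0.174, 0, 0, 0, 20, 0, -0.001, -0.174, 0, 0, 0, 20, 0, -0.001, -0.174, 0, 0, 0]}}

```text
clock: 22.8
position: [0.6084, 0.0612, 0.0346]
ee_rot: [0.707, 0.707, 0.0, 0.001]
ft_force: [-5.3, -1.1, 11.6]
grip_width: 0.468
grasp_force: 29.7
```

Emit:
{"method": "step_arm", "body": {"commands": [20, 0, 0, 0.001, 0, 0, 0, 65, 0, 0, 0.001, 0, 0, 0, 65, 0, 0, 0.001, 0, 0, 0, 65, 0, 0, 0.001, 0, 0, 0, 65, 0, 0, 0.03, 0, 0, 0, 70, 0, 0, 0.11, 0, 0, 0, 70, 0, 0, 0.19, 0, 0, 0, 70, -0.03, 0.09, 0.19, 0, 0, 0, 70, -0.07, 0.18, 0.19, 0, 0, 0, 70, -0.13, 0.26, 0.19, 0, 0, 0]}}

```text
clock: 24.05
position: [0.5294, 0.2191, 0.1482]
ee_rot: [0.707, 0.707, 0.001, 0.0]
ft_force: [-0.4, 1.2, 0.1]
grip_width: 0.823
grasp_force: 0.0
```

Emit:
{"method": "step_arm", "body": {"commands": [70, -0.06, 0.06, 0, 0, 0, 0, 70, -0.11, 0.1, 0, 0, 0, 0, 70, -0.135, 0.118, 0, 0, 0, 0, 70, -0.135, 0.118, 0, 0, 0, 0, 70, -0.135, 0.118, 0, 0, 0, 0, 70, -0.135, 0.118, 0, 0, 0, 0, 70, -0.135, 0.118, 0, 0, 0, 0, 70, -0.135, 0.118, 0, 0, 0, 0, 70, -0.135, 0.118, 0, 0, 0, 0, 70, -0.135, 0.118, 0, 0, 0, 0], "squeeze": 30}}

```text
clock: 25.3
position: [0.4489, 0.2878, 0.1467]
ee_rot: [0.707, 0.707, 0.0, 0.0]
ft_force: [0.0, 0.5, -0.2]
grip_width: 0.818
grasp_force: 0.0
```

Run:
```python
from h import *
S=camera("scene")[:,:,::-1];o=get_obs();print(o["position"])
cv2.imwrite("pics/s4.png",cv2.resize(S[130:290,320:520],None,fx=4,fy=3.75,interpolation=cv2.INTER_CUBIC))
```

```text
[0.44894243 0.28779823 0.14674745]
```

View pics/s4.png

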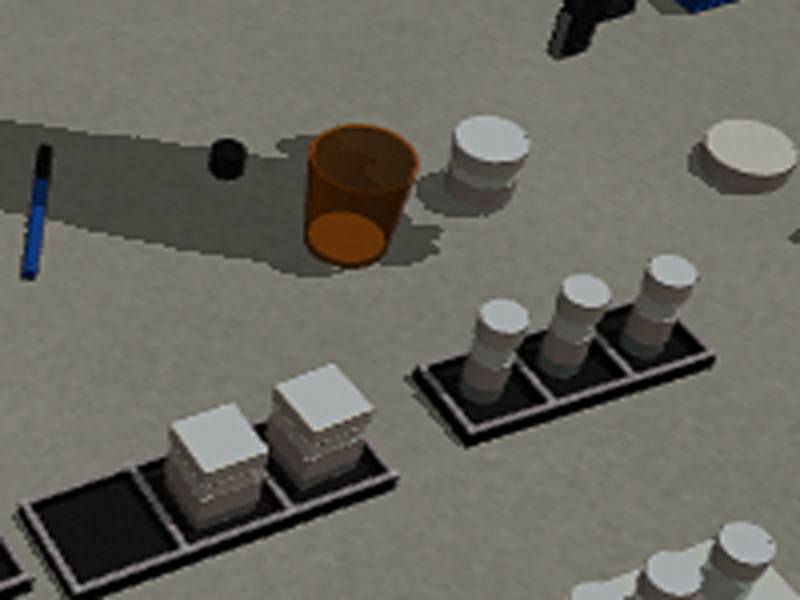

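The pot stands upright in the +y end bay at crop (320,425). Jar L is at (487,165), clear of the beaker at (360,195). Now I'll grasp jar L.

Emit:
{"method": "step_arm", "body": {"commands": [70, 0, 0, -0.08, 0, 0, 0, 70, 0, 0, -0.15, 0, 0, 0, 70, 0, 0, -0.202, 0, 0, 0, 70, 0, 0, -0.202, 0, 0, 0, 70, 0, 0, -0.202, 0, 0, 0, 30, 0, 0, -0.202, 0, 0, 0, 30, 0, 0, -0.202, 0, 0, 0, 30, 0, 0, -0.202, 0, 0, 0, 30, 0, 0, -0.202, 0, 0, 0, 30, 0, 0, -0.202, 0, 0, 0]}}

```text
clock: 26.6
position: [0.4498, 0.2883, 0.0271]
ee_rot: [0.707, 0.707, 0.001, 0.001]
ft_force: [-1.0, -1.9, 7.2]
grip_width: 0.55
grasp_force: 29.8
```

Emit:
{"method": "step_arm", "body": {"commands": [30, 0, 0, 0, 0, 0, 0, 30, 0, 0, 0.03, 0, 0, 0, 30, 0, 0, 0.1, 0, 0, 0, 30, 0, 0, 0.18, 0, 0, 0, 30, 0, 0, 0.2, 0, 0, 0, 30, 0.05, -0.07, 0.2, 0, 0, 0, 30, 0.1, -0.15, 0.2, 0, 0, 0, 30, 0.15, -0.23, 0.2, 0, 0, 0, 30, 0.19, -0.31, 0.2, 0, 0, 0, 30, 0.2, -0.4, 0.2, 0, 0, 0]}}

```text
clock: 27.85
position: [0.5696, 0.0463, 0.1456]
ee_rot: [0.707, 0.707, 0.0, -0.0]
ft_force: [-0.7, -0.0, -0.9]
grip_width: 0.547
grasp_force: 31.3
```

Emit:
{"method": "step_arm", "body": {"commands": [30, 0.01, -0.09, 0, 0, 0, 0, 30, 0.02, -0.18, 0, 0, 0, 0, 30, 0.029, -0.27, 0, 0, 0, 0, 30, 0.029, -0.33, 0, 0, 0, 0, 30, 0.029, -0.35, 0, 0, 0, 0, 30, 0.029, -0.35, 0, 0, 0, 0, 30, 0.029, -0.35, -0.05, 0, 0, 0, 30, 0.029, -0.35, -0.1, 0, 0, 0, 30, 0.029, -0.35, -0.14, 0, 0, 0, 30, 0.029, -0.35, -0.16, 0, 0, 0]}}

```text
clock: 29.1
position: [0.586, -0.1597, 0.0485]
ee_rot: [0.706, 0.708, 0.0, -0.001]
ft_force: [0.3, 0.2, -0.7]
grip_width: 0.545
grasp_force: 31.3
```

Emit:
{"method": "step_arm", "body": {"commands": [30, 0, 0, -0.01, 0, 0, 0, 30, 0, 0, -0.018, 0, 0, 0, 30, 0, 0, -0.024, 0, 0, 0, 30, 0, 0, -0.028, 0, 0, 0, 30, 0, 0, -0.031, 0, 0, 0, 30, 0, 0, -0.033, 0, 0, 0, 30, 0, 0, -0.033, 0, 0, 0, 30, 0, 0, -0.033, 0, 0, 0, 30, 0, 0, -0.033, 0, 0, 0, 30, 0, 0, -0.033, 0, 0, 0]}}

```text
clock: 30.35
position: [0.5865, -0.1624, 0.0312]
ee_rot: [0.707, 0.707, -0.0, 0.0]
ft_force: [-6.6, -0.1, 12.4]
grip_width: 0.55
grasp_force: 32.5
```

On the floor; release and rise.

Emit:
{"method": "step_arm", "body": {"commands": [30, 0, 0, 0.001, 0, 0, 0, 70, 0, 0, 0.001, 0, 0, 0, 70, 0, 0, 0.001, 0, 0, 0, 70, 0, 0, 0.001, 0, 0, 0, 70, 0, 0, 0.03, 0, 0, 0, 70, 0, 0, 0.12, 0, 0, 0, 70, 0, 0, 0.22, 0, 0, 0, 70, -0.1, -0.02, 0.3, 0, 0, 0, 70, -0.2, -0.04, 0.35, 0, 0, 0, 70, -0.3, -0.05, 0.35, 0, 0, 0]}}

```text
clock: 31.6
position: [0.4223, -0.1903, 0.2406]
ee_rot: [0.707, 0.707, 0.001, 0.002]
ft_force: [-1.2, -1.3, -0.4]
grip_width: 0.82
grasp_force: 0.0
```

Run:
```python
from h import *
S=camera("scene")[:,:,::-1]
cv2.imwrite("pics/s5.png",cv2.resize(S[130:330,190:510],None,fx=2.5,fy=2.5,interpolation=cv2.INTER_CUBIC))
```

```text
(no output)
```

View pics/s5.png

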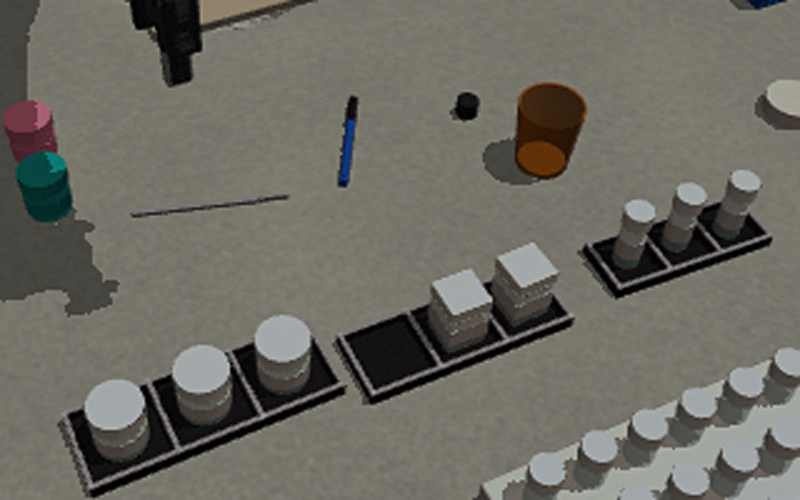

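All five stand upright in their own trays: jars at (202,385) and (283,355), pot (525,285), vials (635,235) and (687,215). The beaker at (548,130) hasn't moved. One numeric check against the bay centres before handing in.

Run:
```python
from h import *
S=camera("scene")[:,:,::-1]
for k,c,b in[("jar",(202,365),(.5875,-.236)),("jar",(283,335),(.5865,-.162)),("pot",(525,262),(.608,.061)),("vial",(639,209),(.604,.1825)),("vial",(690,193),(.606,.237))]:
    c=blob(S,(190+c[0]/2.5,130+c[1]/2.5),150)[0];print(k,((back("scene",c,K[k][2]+.004)[:2]-b)*1000).round(1),"mm off")
```

```text
jar [1.3 0.2] mm off
jar [ 1.5 -1.3] mm off
pot [ 1.9 -0.9] mm off
vial [-0.2 -1.6] mm off
vial [ 0.2 -1. ] mm off
```

```bash
python3 -c "
from workcell import *
print(hand_in())"
```

```text
the job is handed in; nothing more can be done
None
```

I sorted both vials, both jars and the pot into empty bays of their own trays, each measuring within about 2 mm of its bay centre, left the beaker where it stood, and handed the job in after about 32 s of robot time; no verdict was returned.

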